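Serve a fruit into the lunch tub with the pedal dispenser

ROBOT

A 7-joint arm with a two-finger parallel gripper is mounted at the origin on the work surface. World frame = base frame: x ahead of the robot, y to its left, z up, the work surface at z = 0. Lengths are in m, angles in rad, forces in N, time in s.
With the tool pointing down it reaches from about 0.4 to 0.85 m from the base axis. Payload 4.5 kg.
Tool frame: the origin (TCP) lies midway between the tips of the shut fingers; the grasp point (between the pads) lies 19 mm behind it; z points along the fingers, y is the line along which they close (so a half turn about z gives the same grasp; the last joint's range is limited). The gripper opens to 88 mm and grips with 3 to 60 N. Pads are 18 mm wide; open, the fingers measure 123 mm over their backs; the gripper's body (75 mm by 187 mm) begins 45 mm behind the grasp point.
Start: joints at [-1.247, 0.689, -0.195, 1.565, 0.157, 0.902, -0.215], TCP at [0.179, 0.599, 0.239] pointing down, gripper open.
Joint ranges: [-3.01, 3.01], [-0.46, 2.08], [-1.47, 1.51], [0.13, 2.56], [-1, 4.14], [0.04, 2.09], [-2.66, 2.66]. Speed limits (rad/s): [2.57, 2.57, 3.14, 3.14, 3.14, 3.14, 3.14].

INTERFACE

Orientations are given as a unit quaternion [x, y, z, w].
In Python, from plant import sensors, eyes, finish_job gives the robot as it stands.
- The arm moves only by the tool send_rows, never from a script. Its argument "rows" is text: rows parted by semicolons, each of 4 numbers parted by spaces: the shift along the tool's x, y, z normalised to -1 to 1, where 1 is 30 cm, then the turn about the tool's z normalised to -1 to 1, where 1 is 2 pi rad. A call has 1 to 10 rows; each row is the pose to reach, as a shift and turn from the pose commanded when the call began, along the tool's axes at that moment, turning the shorter way round; what a row does not reach only later rows make up. A row lasts 1/12 s, in which the tool goes at most 41.7 mm and 7.16 degrees, less where a joint would pass 70% of its speed; a pose out of reach is approached as far as the arm can. A call with a number of a shift or a turn outside -1 to 1 is refused whole. A call with a gripper value outside its range is refused whole. "jaw" is the closure, from -1 (fully open) to 1 (shut), set as the call begins (left out, the last holds). The fingers move at their own pace and stop on an object; "force" is the grip in N (left out, the last holds). Time passes only in rows, so rows that repeat a pose let the fingers close. It gives the time, the measured TCP pose, the force, the opening and the grip force at its end, in the units of the state.
- sensors.get_state(): the state, without advancing time (a new reading comes with each control period).
- eyes.snapshot(name): name is "scene" or "top"; returns (picture, depth): 420x560x3 uint8, red, green, blue; 420x560 float32, m along the optical axis (not along the pixel's ray), 0 where there is no reading.
- eyes.calibration(name): a dict with "fov_y" (degrees; the focal length in pixels is half the picture's height over the tangent of half this angle, whatever the lens; pixels are square), "cx", "cy" (the principal point, pixels), "world_from_camera" (4x4, takes a point from camera to world coordinates). Camera axes: x right, y down, z forward; pixel columns grow to the right and rows downward; lengths in m; the calibration is good to about 2 mm. A picture is of the moment at which its call begins. calibration takes no time and is no camera call.
- finish_job(): hands the job in; it is judged then, once.
The state is a dict: "clock": time; "q": joint angles; "qd": joint speeds; "joint_torque": joint torques, N m; "tool_pos": TCP position; "eef_rot": TCP orientation; "contact_force": force on the tool from outside, world axes, zero at the start; "moment": the same for the moment, N m; "opening": opening from 0.0 (shut) to 1.0 (fully open); "finger_force": force on a finger pad.
Only numpy, scipy, OpenCV 4.12 (cv2) and the standard library are available. Lean on these libraries where they do the work, as an engineer would, in place of code of your own. Each camera call takes 0.05 s, during which the arm holds its last target. There are 200 camera calls.

TASK

Take the teal lunch tub off the drying rack and set it upright, square and wholly on the green pad of the fruit dispenser, its yellow tab pointing away from the machine, and let go of it. Then press the red pedal with the gripper all the way down to its stop and hold it there until the fruit has rolled into the tub, and let the pedal come up again. Leave the tub with the fruit in it on the pad, and do not disturb the drink carton, the bottle or the spoon.

Things in the scene. Friction and masses are not known exactly. Their poses are not given: they have to be found in the camera images.
- dispenser: White fruit dispenser, fixed. Origin on the counter midway between green pad (y -85 mm) and red pedal (y +85 mm); x points from its open front into the machine, z up. The chute's mouth is at x = 35 mm, y -114 to -56 mm: underside 66 mm above the counter, side walls up to 103 mm, rising 12 degrees inward. The cheeks and hopper begin at x = 125 mm and reach 200 mm high.
- pad (a point): Centre of the top of the green pad (160 mm along the dispenser's x, 96 mm along y, 4 mm thick), axes as the dispenser's. The chute mouth lies 35 mm from it in +x: a 130 mm tub centred here has its last 30 mm under the chute, with 12 mm of free height over its rim.
- pedal (a joint): Red spring pedal, rad: 0 up (rest), 0.2 down on its stop. Hinge axis along the dispenser's y, 200 mm inward (+x) of the plate's centre, 40 mm above the counter. Takes about 5 N to start, 13 N at the stop, at the plate's centre; springs back when let go. It carries the red blade that holds the fruit: only beyond about 0.18 rad can the fruit pass, and it needs about 1 s to roll out.
- pedal_pad (a point): Centre of the top face of the red pedal plate (90 mm along the dispenser's x, 70 mm along y, 8 mm thick), moves with it. 75 mm above the counter at rest; at the stop about 40 mm lower and 7 mm nearer the front (-x).
- rack: Wooden drying rack, fixed. Origin on the counter below the tub; prongs point to rack -x. Base x -55 to 115 mm, 120 mm wide, 12 mm thick; upright board from x = 73 mm, 172 mm high, 70 mm wide. Two level steel prongs, 8 mm thick, at y = +-18 mm, z = 158 mm, reach from the upright to x = -14 mm, inside the hanging tub, whose upper end wall rests on them.
- tub: Teal tub, 130 (x) x 66 (y) x 50 mm (z), walls 3 mm, 120 g. Origin: centre of its underside; z towards its opening. Hangs on the prongs at the start: tub z along rack +x, tab (tub -x) up, lower end 35 mm above the counter. Raise it a few mm, draw it off along rack -x by 45 mm or more. It can stand on its end; leaned over 25 degrees towards its underside it falls flat onto it.
- tub_tab (a point): Point to pinch on the tub's yellow tab, at tub (-76, 0, 47) mm, axes as the tub's. The tab is 6 mm thick (tub z 44 to 50 mm, flush with the rim), 50 mm wide and sticks out 22 mm from the tub's -x end wall (tub x -65 to -87 mm). While the tub hangs it stands upright, with 48 mm free behind it to the rack's upright.
- fruit_center (a point): Centre of the orange fruit, a hard ball of 44 mm, about 50 g, waiting in the chute behind the red blade, 124 mm inward of the pad's centre. (Fruits farther back in the hopper stay there.)
- fruit: The same orange fruit; this origin lies on its surface and turns with it, so use its centre instead.
- carton: Red and white drink carton, 45 x 60 x 116 mm, standing; bystander. Origin under its centre.
- drink: Orange drink bottle with teal cap, 60 mm across, 140 mm high, standing; bystander. Origin under its centre.
- spoon: Steel spoon 150 mm long lying on the counter; bystander. Origin under its middle.
Mind the look-alikes: they are no part of the job. Of the things shaped like the tub, the teal one is meant.

How it is judged:
By the outcome, as a careful person would: the job done as asked, in the order asked, and still so for the second after the job is handed in, with the robot touching nothing.
It also fails if it takes over 72 s, if anything falls off the work surface, if the arm or the gripper's body presses on something with over 40 N, if the wrist force passes 120 N, or if a joint passes its speed limit or range.

## Working session

There is one attempt and no reset: what is moved stays moved. The work goes in short steps, Python scripts to look and compute and a tool call to move; the robot and the scene stay as the last step left them, time stands still between calls to the robot, and variables do not carry over. Pictures are saved under pics/ and viewed, at most 13 in all, crops included, and the job is handed in when it is done.

Besides the shell and the picture viewer there is one more tool, called after ">>>" as name(argument=value, ...) on one line, values as JSON. send_rows: Moves the arm, as the interface text tells. Scaled input: -1 to 1 covers 30 cm each way for a shift and 2 pi rad each way for a turn. Its arguments: {"type":"object","properties":{"rows":{"type":"string"},"jaw":{"type":"number"},"force":{"type":"number"}},"required":["rows"]}

```bash
ls; mkdir -p pics; cat > h.py <<'E'
import numpy as np, cv2
from plant import sensors, eyes, finish_job
from scipy.spatial.transform import Rotation as R
def snap(name,tag):
    p,d=eyes.snapshot(name); np.savez(f'pics/{tag}.npz',p=p,d=d); cv2.imwrite(f'pics/{tag}.png',p[...,::-1]); return p,d
def cloud(name,d):
    c=eyes.calibration(name); f=210/np.tan(np.radians(c['fov_y'])/2); T=np.array(c['world_from_camera'])
    v,u=np.mgrid[0:d.shape[0],0:d.shape[1]]
    P=np.stack([(u-c['cx'])/f*d,(v-c['cy'])/f*d,d],-1)
    W=P@T[:3,:3].T+T[:3,3]; W[d==0]=np.nan; return W
E
python3 - <<'E'
from h import *
for n in('scene','top'):
    snap(n,n+'0'); c=eyes.calibration(n); print({k:np.round(v,3).tolist() for k,v in c.items()})
s=sensors.get_state(); print({k:np.round(v,3).tolist() for k,v in s.items()})
a=[cv2.imread(f'pics/{n}0.png') for n in('scene','top')]
E
```

```text
pics
{'fov_y': 49.195, 'cx': 282.745, 'cy': 202.944, 'world_from_camera': [[0.868, 0.351, -0.351, 1.018], [0.497, -0.629, 0.598, -0.862], [-0.011, -0.693, -0.721, 1.152], [0.0, 0.0, 0.0, 1.0]]}
{'fov_y': 55.027, 'cx': 277.869, 'cy': 211.251, 'world_from_camera': [[0.018, -0.997, 0.08, 0.422], [-1.0, -0.017, 0.015, -0.002], [-0.014, -0.08, -0.997, 1.35], [0.0, 0.0, 0.0, 1.0]]}
{'clock': 0.1, 'q': [-1.247, 0.69, -0.195, 1.566, 0.157, 0.903, -0.215], 'qd': [0.001, -0.002, -0.0, -0.001, -0.0, -0.0, -0.0], 'joint_torque': [-0.003, -52.85, -1.272, -15.384, -0.053, 0.002, 0.0], 'tool_pos': [0.178, 0.598, 0.238], 'eef_rot': [0.144, 0.99, -0.001, -0.0], 'contact_force': [0.72, 0.635, 0.175], 'moment': [0.001, 0.026, -0.001], 'finger_force': 0.0, 'opening': 1.0}
```

View pics/scene0.png

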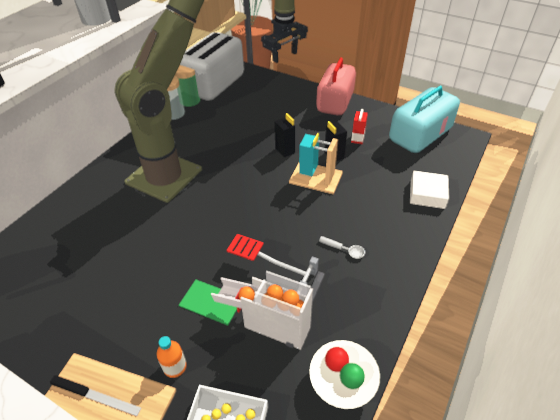

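View pics/top0.png

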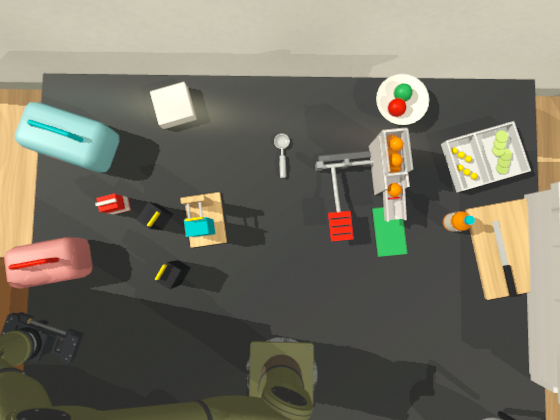

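The scene view shows the teal tub on the rack at about (309,157), with its tab at (317,140). Black look-alikes with yellow tabs stand at (285,135) and (335,140), and teal and pink tool boxes at (425,118) and (337,88). In the top view the tub is at (199,227), the black ones at (152,216) and (172,272). The pad is at (390,232), the red pedal at (341,226), the chute at (396,205). I choose the teal one on the wooden rack and will check it in a crop.

```bash
python3 - <<'E'
from h import *
t=cv2.imread('pics/top0.png'); s=cv2.imread('pics/scene0.png')
r=lambda i,x,y,w,h,k: cv2.resize(i[y:y+h,x:x+w],None,fx=k,fy=k,interpolation=cv2.INTER_CUBIC)
a=np.hstack([r(t,130,180,110,110,3.6)[:396,:396],r(s,265,105,110,110,3.6)[:396,:396]])
b=np.hstack([r(t,310,120,110,150,3.6),r(s,170,230,160,125,3.6)[:540] if 0 else cv2.resize(r(s,175,235,150,120,2.6),(390,540))])
cv2.imwrite('pics/c1.png',a); cv2.imwrite('pics/c2.png',b); print(a.shape,b.shape)
for n in('scene','top'):
    z=np.load(f'pics/{n}0.npz'); W=cloud(n,z['d']); h=cv2.cvtColor(z['p'],cv2.COLOR_RGB2HSV); H,S,V=[h[...,i].astype(int) for i in range(3)]
    for nm,m in dict(teal=(H>82)&(H<98)&(S>150)&(V>60),yel=(H>22)&(H<33)&(S>150)&(V>100),red=((H<4)|(H>176))&(S>180)&(V>60),green=(H>50)&(H<75)&(S>150)&(V>50)).items():
        k,l,st,c=cv2.connectedComponentsWithStats(m.astype(np.uint8))
        for i in range(1,k):
            if st[i,4]>12:
                w=W[l==i]; w=w[~np.isnan(w[:,0])]
                if len(w): print(n,nm,st[i].tolist(),c[i].round(1),'med',np.median(w,0).round(3),'lo',np.percentile(w,4,0).round(3),'hi',np.percentile(w,96,0).round(3))
E
```

```text
(396, 792, 3) (540, 786, 3)
scene teal [415, 86, 27, 26, 119] [428.3  97.1] med [0.747 0.673 0.191] lo [0.728 0.622 0.157] hi [0.775 0.768 0.2  ]
scene teal [299, 134, 19, 42, 592] [307.7 155.5] med [0.474 0.23  0.11 ] lo [0.451 0.223 0.041] hi [0.495 0.294 0.168]
scene teal [159, 336, 12, 13, 118] [164.4 341.9] med [ 0.507 -0.557  0.139] lo [ 0.493 -0.568  0.13 ] hi [ 0.517 -0.545  0.144]
scene yel [285, 113, 9, 12, 61] [289.1 118.5] med [0.331 0.364 0.144] lo [ 0.214  0.351 -0.   ] hi [0.354 0.556 0.155]
scene yel [327, 121, 10, 13, 65] [331.3 126.8] med [0.491 0.391 0.143] lo [0.468 0.379 0.128] hi [0.51  0.428 0.154]
scene yel [313, 133, 6, 13, 33] [315.6 138.9] med [0.492 0.263 0.179] lo [0.485 0.24  0.162] hi [0.496 0.287 0.19 ]
scene yel [222, 404, 9, 9, 65] [226.  408.1] med [ 0.688 -0.583  0.025] lo [ 0.68  -0.59   0.016] hi [ 0.696 -0.574  0.03 ]
scene yel [212, 409, 9, 10, 65] [216.  413.9] med [ 0.675 -0.605  0.024] lo [ 0.666 -0.612  0.016] hi [ 0.682 -0.596  0.029]
scene yel [246, 409, 9, 10, 71] [250.1 413.7] med [ 0.745 -0.565  0.024] lo [ 0.736 -0.573  0.016] hi [ 0.
[... 2481 characters left out ...]
[397.1 109.5] med [ 0.855 -0.358  0.086] lo [ 0.843 -0.383  0.072] hi [ 0.873 -0.334  0.095]
top red [97, 194, 28, 19, 294] [111.6 203.2] med [0.536 0.535 0.108] lo [0.516 0.518 0.058] hi [0.566 0.576 0.115]
top red [328, 211, 26, 30, 423] [340.6 226.2] med [ 0.478 -0.182  0.076] lo [ 0.44  -0.222  0.003] hi [ 0.525 -0.147  0.081]
top red [9, 258, 50, 11, 170] [ 33.4 262.7] med [0.356 0.721 0.186] lo [0.338 0.676 0.149] hi [0.367 0.784 0.191]
top green [395, 84, 17, 17, 206] [403.3  91.4] med [ 0.913 -0.377  0.089] lo [ 0.895 -0.399  0.079] hi [ 0.937 -0.355  0.098]
top green [372, 208, 35, 49, 1158] [388.6 234.8] med [ 0.456 -0.348  0.005] lo [ 0.397 -0.399  0.   ] hi [ 0.533 -0.305  0.01 ]
```

View pics/c1.png

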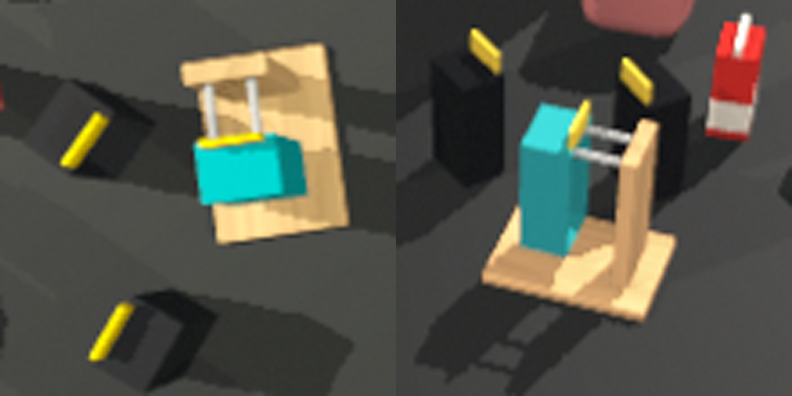

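View pics/c2.png

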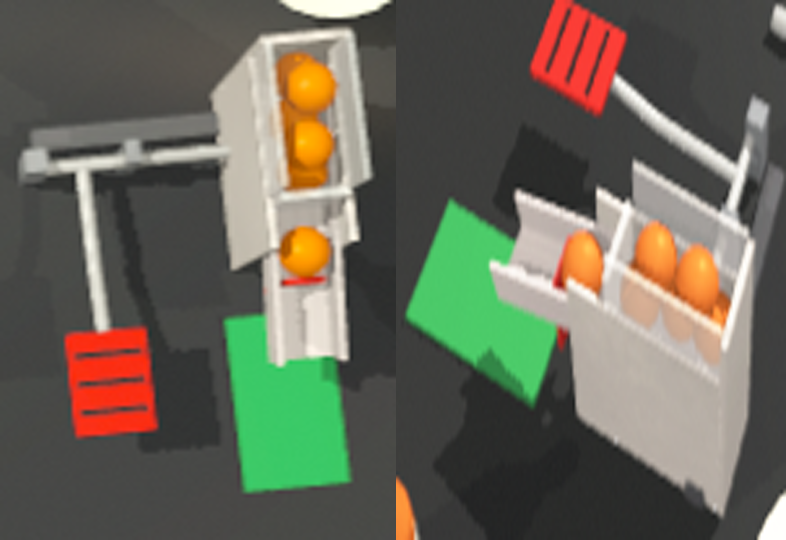

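The crops confirm it. The teal tub hangs on the wooden rack with its yellow tab beside the prongs, and the look-alikes are black. The pad's front corners are at about (244,491) and (350,481) in crop c2, and the pedal's centre is at (111,382).

```bash
python3 - <<'E'
from h import *
def rect(w,nm):
    r=cv2.minAreaRect((w[:,:2]*1000).astype(np.float32)); print(nm,len(w),'c',np.round(r[0],1),'size',np.round(r[1],1),'ang',round(r[2],1),'z',np.median(w[:,2]).round(4), 'corners',cv2.boxPoints(r).round(0).tolist())
for n in('scene','top'):
    z=np.load(f'pics/{n}0.npz'); W=cloud(n,z['d']); h=cv2.cvtColor(z['p'],cv2.COLOR_RGB2HSV); H,S,V=[h[...,i].astype(int) for i in range(3)]
    X,Y,Z=W[...,0],W[...,1],W[...,2]
    teal=(H>82)&(H<98)&(S>120)&(V>50);yel=(H>20)&(H<35)&(S>120)&(V>80);red=((H<5)|(H>175))&(S>150)&(V>60);green=(H>50)&(H<75)&(S>120)&(V>40)
    near=lambda x,y,r:(abs(X-x)<r)&(abs(Y-y)<r)
    rect(W[red&near(.48,-.18,.08)&(Z>.068)&(Z<.084)],n+' pedal')
    rect(W[teal&near(.47,.25,.07)&(Z>.158)&(Z<.175)],n+' tubtop')
    rect(W[yel&near(.49,.26,.06)&(Z>.172)&(Z<.2)],n+' tab')
    g=W[green&near(.46,-.35,.13)&(Z>-.005)&(Z<.012)]; rect(g,n+' pad')
    wood=(H>8)&(H<25)&(S>60)&near(.5,.25,.14)
    rect(W[wood&(Z>.15)&(Z<.185)],n+' upright top'); rect(W[wood&(Z>.004)&(Z<.02)],n+' base')
    rect(W[(S<70)&(V>110)&near(.52,-.36,.12)&(Z>.09)&(Z<.13)],n+' chutewalls')
    rect(W[(H>5)&(H<18)&(S>180)&near(.57,-.36,.05)&(Z>.06)],n+' fruit')
    if n=='top':
        # pad side/front edges by line fit
        u=np.array([.9945,-.1045])
        print(W[yel&near(.49,.26,.06)][:60:3].round(3).tolist())
E
```

```text
scene pedal 534 c [ 481.9 -178.6] size [91.7 72.8] ang 6.2 z 0.0755 corners [[432.0, -147.0], [440.0, -220.0], [531.0, -210.0], [524.0, -137.0]]
scene tubtop 163 c [467.9 259.3] size [50.7 73.3] ang 10.9 z 0.1658 corners [[436.0, 290.0], [450.0, 218.0], [500.0, 228.0], [486.0, 300.0]]
scene tab 29 c [491.  262.2] size [ 6.3 52.7] ang 10.0 z 0.1839 corners [[483.0, 288.0], [492.0, 236.0], [499.0, 237.0], [490.0, 289.0]]
scene pad 1304 c [ 471.1 -351.6] size [163.1  99.8] ang 7.3 z 0.0043 corners [[384.0, -313.0], [397.0, -412.0], [558.0, -391.0], [546.0, -292.0]]
scene upright top 127 c [520.1 310.9] size [ 70.1 158.7] ang 6.6 z 0.1715 corners [[476.0, 386.0], [494.0, 228.0], [564.0, 236.0], [546.0, 394.0]]
scene base 755 c [494.1 293.5] size [172.2 192.6] ang 8.9 z 0.0128 corners [[394.0, 375.0], [424.0, 185.0], [594.0, 212.0], [564.0, 402.0]]
scene chutewalls 456 c [ 569.6 -342.5] size [141.8  70.8] ang 5.7 z 0.1063 corners [[495.0, -314.0], [503.0, -385.0], [644.0, -371.0], [637.0, -300.0]]
scene fruit 135 c [ 593.8 -340.3] size [43.1 26.7] ang 14.0 z 0.1302 corners [[570.0, -333.0
[... 830 characters left out ...]
404.0, 309.0], [423.0, 188.0], [595.0, 215.0], [575.0, 337.0]]
top chutewalls 405 c [ 572.4 -338.3] size [144.   71.4] ang 7.3 z 0.1066 corners [[496.0, -312.0], [505.0, -383.0], [648.0, -365.0], [639.0, -294.0]]
top fruit 67 c [ 596.6 -338.5] size [36.9 45.8] ang 50.7 z 0.1266 corners [[567.0, -338.0], [603.0, -367.0], [626.0, -339.0], [591.0, -310.0]]
[[0.509, 0.281, 0.014], [0.506, 0.299, 0.008], [0.505, 0.288, 0.014], [0.495, 0.242, 0.184], [0.493, 0.277, 0.159], [0.492, 0.263, 0.181], [0.491, 0.253, 0.189], [0.491, 0.244, 0.192], [0.492, 0.238, 0.178], [0.488, 0.28, 0.185], [0.488, 0.271, 0.186], [0.489, 0.262, 0.186], [0.489, 0.253, 0.187], [0.485, 0.282, 0.188], [0.485, 0.272, 0.191]]
```

```bash
cat >> h.py <<'E'
def plan(pos,ang=None):
    """tool-frame shift (units of 30cm) and turn (of 2pi) from current pose; ang=world angle deg of tool y (mod 180)"""
    s=sensors.get_state(); Q=R.from_quat(s['eef_rot']).as_matrix(); p=np.array(s['tool_pos'])
    ya=np.degrees(np.arctan2(Q[1,1],Q[0,1])); d=Q.T@(np.array(pos)-p)
    t=0
    if ang is not None: t=-((ang-ya+90)%180-90)/360
    print('clk',round(float(s['clock']),2),'pos',p.round(4),'yang',ya.round(2),'q7',round(s['q'][6],2),'F',np.round(s['contact_force'],1),'op',round(float(s['opening']),3),'ff',round(float(s['finger_force']),1))
    print('row',(d/.3).round(4),'turn',round(t,4),'steps',np.ceil(max(np.linalg.norm(d)/.0417,abs(t*360)/7.16)))
E
python3 - <<'E'
from h import *
s=sensors.get_state(); print(R.from_quat(s['eef_rot']).as_matrix().round(3).tolist())
plan([.4895,.262,.225],9.2)
E
```

```text
[[-0.958, 0.286, -0.0], [0.286, 0.958, -0.002], [-0.0, -0.002, -1.0]]
clk 0.1 pos [0.1785 0.5984 0.238 ] yang 73.4 q7 -0.22 F [0.7 0.6 0.2] op 1.0 ff 0.0
row [-1.3139 -0.7782  0.0447] turn 0.1783 steps 11.0
```

>>> send_rows(rows="-0.13 -0.08 0 0.018;-0.26 -0.15 0 0.036;-0.39 -0.23 0 0.054;-0.52 -0.31 0 0.072;-0.65 -0.39 0 0.09;-0.75 -0.44 0 0.108;-0.8 -0.48 0 0.126;-0.85 -0.5 0 0.144;-0.85 -0.5 0 0.162;-0.85 -0.5 0 0.178", jaw=0.1, force=20)

```text
clock: 0.93
tool_pos: [0.3813, 0.3807, 0.2386]
eef_rot: [0.651, 0.759, -0.0, 0.0]
contact_force: [-1.5, 0.4, -1.3]
opening: 0.449
finger_force: 0.0
```

```bash
python3 -c "
from h import *
plan([.4895,.262,.225],9.2)"
```

```text
clk 0.93 pos [0.3813 0.3807 0.2386] yang 8.79 q7 -0.63 F [-1.5  0.4 -1.3] op 0.449 ff 0.0
row [-0.446   0.2959  0.0455] turn -0.0011 steps 4.0
```

>>> send_rows(rows="-0.11 0.075 0.01 0;-0.22 0.15 0.02 0;-0.33 0.22 0.03 0;-0.44 0.295 0.04 0;-0.44 0.295 0.045 0;-0.44 0.295 0.045 0;-0.44 0.295 0.045 0")

```text
clock: 1.52
tool_pos: [0.4881, 0.2668, 0.2248]
eef_rot: [0.647, 0.762, -0.0, -0.001]
contact_force: [-0.6, -0.1, -0.5]
opening: 0.45
finger_force: 0.0
```

```bash
python3 -c "
from h import *
plan([.4895,.262,.169],9.2)
p,d=snap('scene','s1'); t,_=snap('top','t1')
a=np.hstack([cv2.resize(x,None,fx=3.6,fy=3.6,interpolation=2) for x in (t[170:280,140:250],p[90:200,260:370])]);cv2.imwrite('pics/c3.png',a[...,::-1])"
```

```text
clk 1.52 pos [0.4881 0.2668 0.2248] yang 9.32 q7 -0.36 F [-0.6 -0.1 -0.5] op 0.45 ff 0.0
row [-0.0166  0.0022  0.1861] turn 0.0003 steps 2.0
```

View pics/c3.png

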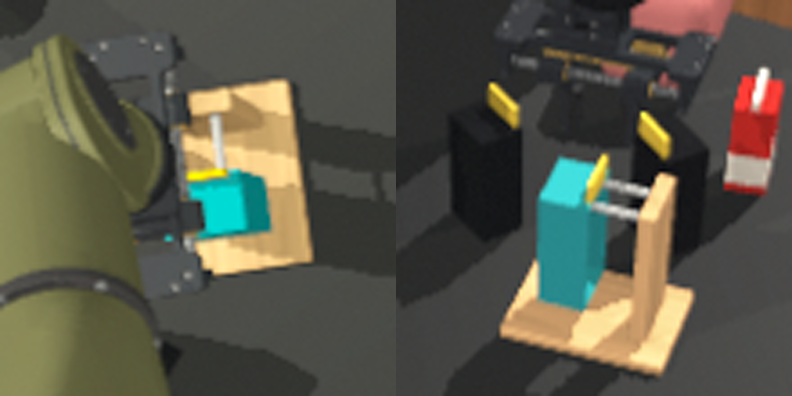

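The fingers straddle the tab: in the top crop they are at (180,110) and (195,215) with the tab at (207,173). The scene crop agrees. I descend slowly.

>>> send_rows(rows="-0.017 0.002 0.05 0;-0.017 0.002 0.09 0;-0.017 0.002 0.12 0;-0.017 0.002 0.14 0;-0.017 0.002 0.16 0;-0.017 0.002 0.175 0;-0.017 0.002 0.187 0;-0.017 0.002 0.187 0;-0.017 0.002 0.187 0")

```text
clock: 2.37
tool_pos: [0.4903, 0.2616, 0.1692]
eef_rot: [0.647, 0.762, 0.0, 0.0]
contact_force: [0.6, 0.4, -0.8]
opening: 0.452
finger_force: 0.0
```

>>> send_rows(rows="0 0 0 0;0 0 0 0;0 0 0 0;0 0 0 0;0 0 0 0;0 0 0 0", jaw=1, force=20)

```text
clock: 2.87
tool_pos: [0.4902, 0.2615, 0.1692]
eef_rot: [0.647, 0.762, 0.0, -0.0]
contact_force: [0.1, -0.2, 0.6]
opening: 0.063
finger_force: 20.0
```

>>> send_rows(rows="0 0 -0.017 0;0 0 -0.033 0;0 0 -0.033 0;0 -0.06 -0.033 0;0 -0.12 -0.033 0;0 -0.18 -0.033 0;0 -0.25 -0.033 0;0 -0.333 -0.04 0;0 -0.333 -0.05 0;0 -0.333 -0.05 0")

```text
clock: 3.7
tool_pos: [0.3909, 0.2454, 0.1847]
eef_rot: [0.647, 0.763, 0.0, -0.0]
contact_force: [1.9, -0.1, -0.1]
opening: 0.064
finger_force: 20.0
```

```bash
python3 -c "
from h import *
plan([.595,.04,.184],6.6)
p,d=snap('scene','s2');cv2.imwrite('pics/c4.png',cv2.resize(p[80:230,200:400],None,fx=3,fy=3)[...,::-1])"
```

```text
clk 3.7 pos [0.3909 0.2454 0.1847] yang 9.39 q7 -0.41 F [ 1.9 -0.1 -0.1] op 0.064 ff 20.0
row [-0.7866  0.5594  0.0023] turn 0.0077 steps 7.0
```

View pics/c4.png

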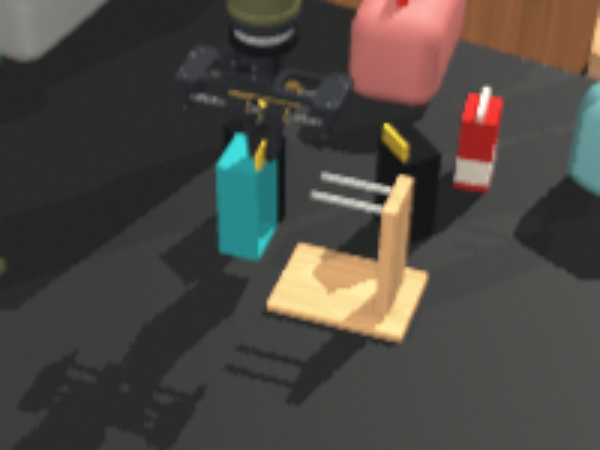

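The tub hangs free of the rack in the gripper at (250,200). I carry it to the open counter.

>>> send_rows(rows="-0.11 0 0 0;-0.22 0 0 0.007;-0.33 0.05 0 0.007;-0.45 0.15 0 0.007;-0.56 0.23 0 0.007;-0.67 0.31 0 0.007;-0.787 0.4 0 0.007;-0.787 0.5 0 0.007;-0.787 0.56 0 0.007;-0.787 0.56 0 0.007")

```text
clock: 4.58
tool_pos: [0.6017, 0.0386, 0.1842]
eef_rot: [0.665, 0.747, 0.003, 0.002]
contact_force: [-0.9, 0.6, -0.5]
opening: 0.07
finger_force: 20.0
```

>>> send_rows(rows="0 0 0 0;0 0 0.06 0;0 0 0.09 0;0 0 0.12 0;0 0 0.14 0;0 0 0.15 0;0 0 0.156 0;0 0 0.16 0;0 0 0.163 0;0 0 0.163 0")

```text
clock: 5.42
tool_pos: [0.5958, 0.0396, 0.1354]
eef_rot: [0.664, 0.748, 0.0, 0.0]
contact_force: [-0.9, -0.1, -0.6]
opening: 0.066
finger_force: 20.0
```

>>> send_rows(rows="0 0 0.003 0;0 0 0.005 0;0 0 0.005 0;0 0 0.005 0")

```text
clock: 5.75
tool_pos: [0.5962, 0.0398, 0.1343]
eef_rot: [0.664, 0.748, 0.001, 0.0]
contact_force: [-0.0, 0.2, 2.9]
opening: 0.064
finger_force: 20.0
```

```bash
python3 -c "
from h import *
plan([.595,.04,.134],6.6)
W=cloud('scene',snap('scene','s3')[1]); z=np.load('pics/s3.npz'); h=cv2.cvtColor(z['p'],cv2.COLOR_RGB2HSV)
m=(h[...,0]>82)&(h[...,0]<98)&(h[...,1]>120)&(abs(W[...,0]-.58)<.1)&(abs(W[...,1]-.04)<.1)
w=W[m]; print(len(w),np.percentile(w,[1,5,50,95,99],axis=0).round(3).tolist())"
```

```text
clk 5.75 pos [0.5962 0.0398 0.1343] yang 6.8 q7 -0.02 F [-0.   0.2  2.9] op 0.064 ff 20.0
row [ 0.0013 -0.004   0.0011] turn 0.0006 steps 1.0
722 [[0.55, 0.001, -0.002], [0.554, 0.003, 0.003], [0.58, 0.009, 0.07], [0.6, 0.073, 0.133], [0.602, 0.075, 0.137]]
```

>>> send_rows(rows="0 0 0 0;0 0 0 0;0 0 0 0;0 0 -0.01 0;0 0 -0.05 0;0 0 -0.1 0;0 0 -0.2 0;0 0.1 -0.2 0;0 0.2 -0.2 0;0 0.2 -0.2 0", jaw=0.3)

```text
clock: 6.63
tool_pos: [0.6605, 0.0476, 0.1947]
eef_rot: [0.664, 0.748, 0.003, 0.002]
contact_force: [-0.8, 0.2, -0.6]
opening: 0.352
finger_force: 0.0
```

>>> send_rows(rows="0 0 0 0;0 0 0 0;0 0 0.06 0;0 0 0.12 0;0 0 0.18 0;0 0 0.18 0", jaw=1)

```text
clock: 7.13
tool_pos: [0.6511, 0.0462, 0.1362]
eef_rot: [0.664, 0.748, -0.003, -0.003]
contact_force: [0.5, -0.2, -0.5]
opening: 0.005
finger_force: 0.0
```

```bash
python3 -c "
from h import *
plan([.595,.04,.134],6.6)
p,d=snap('scene','s4');cv2.imwrite('pics/c5.png',cv2.resize(p[100:300,200:400],None,fx=2.5,fy=2.5)[...,::-1])"
```

```text
clk 7.13 pos [0.6511 0.0462 0.1362] yang 6.8 q7 -0.01 F [ 0.5 -0.2 -0.5] op 0.005 ff 0.0
row [ 0.0017 -0.1881  0.0088] turn 0.0006 steps 2.0
```

View pics/c5.png

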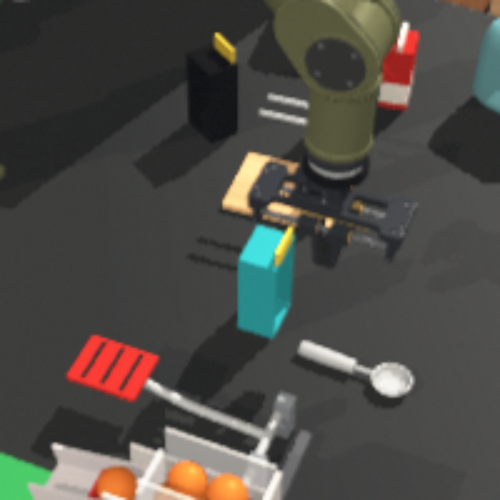

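The teal tub stands on its end at (265,280), and the closed fingers are behind it on the tab side. I push towards its underside.

>>> send_rows(rows="0 -0.04 0 0;0 -0.08 0 0;0 -0.12 0 0;0 -0.16 0 0;0 -0.2 0 0;0 -0.24 0 0;0 -0.28 0 0;0 -0.31 0 0;0 -0.34 0 0;0 -0.365 0 0")

```text
clock: 8.02
tool_pos: [0.546, 0.0335, 0.1411]
eef_rot: [0.664, 0.748, 0.0, 0.0]
contact_force: [0.8, -0.2, -0.7]
opening: 0.005
finger_force: 0.0
```

>>> send_rows(rows="0 0 0 0;0 0 0 0;0 0.05 -0.1 0;0 0.15 -0.1 0;0 0.25 -0.1 0;0 0.35 -0.1 0;0 0.35 -0.1 0")

```text
clock: 8.6
tool_pos: [0.6573, 0.0474, 0.1705]
eef_rot: [0.664, 0.748, 0.004, 0.003]
contact_force: [1.2, 0.1, 0.4]
opening: 0.004
finger_force: 0.0
```

```bash
cat >> h.py <<'E'
def tub(x,y,zlo=.04,zhi=.075,r=.13,tag='t'):
    for n in('scene','top'):
        p,d=snap(n,n+tag); W=cloud(n,d); h=cv2.cvtColor(p,cv2.COLOR_RGB2HSV); H,S,V=[h[...,i].astype(int) for i in range(3)]
        near=(abs(W[...,0]-x)<r)&(abs(W[...,1]-y)<r)
        for nm,m in(('rim',(H>80)&(H<100)&(S>110)),('tab',(H>20)&(H<35)&(S>120)&(V>60))):
            w=W[m&near&(W[...,2]>zlo)&(W[...,2]<zhi)]
            if len(w)>4:
                rr=cv2.minAreaRect((w[:,:2]*1000).astype(np.float32)); print(n,nm,len(w),np.round(rr[0],1),np.round(rr[1],1),round(rr[2],1),'z',np.median(w[:,2]).round(4),cv2.boxPoints(rr).round(0).tolist())
E
python3 -c "
from h import *
plan([.595,.04,.134],6.6)
tub(.5,.03,.03,.09,tag='5')
a=np.hstack([cv2.imread('pics/scene5.png')[120:280,190:380],cv2.imread('pics/top5.png')[140:300,190:380]]);cv2.imwrite('pics/c6.png',cv2.resize(a,None,fx=2.1,fy=2.1))"
```

```text
clk 8.6 pos [0.6573 0.0474 0.1705] yang 6.82 q7 -0.01 F [1.2 0.1 0.4] op 0.004 ff 0.0
row [ 2.000e-04 -2.102e-01  1.198e-01] turn 0.0006 steps 2.0
scene rim 422 [482.1  27.7] [132.3  76.9] 5.4 z 0.0416 [[413.0, 60.0], [420.0, -17.0], [552.0, -4.0], [544.0, 72.0]]
scene tab 75 [406.4  18.4] [23.6 53.1] 2.1 z 0.0507 [[394.0, 45.0], [396.0, -9.0], [419.0, -8.0], [417.0, 45.0]]
top rim 16 [445.1  -8.3] [48.2  2.9] 6.6 z 0.0502 [[421.0, -10.0], [421.0, -13.0], [469.0, -7.0], [469.0, -4.0]]
```

View pics/c6.png

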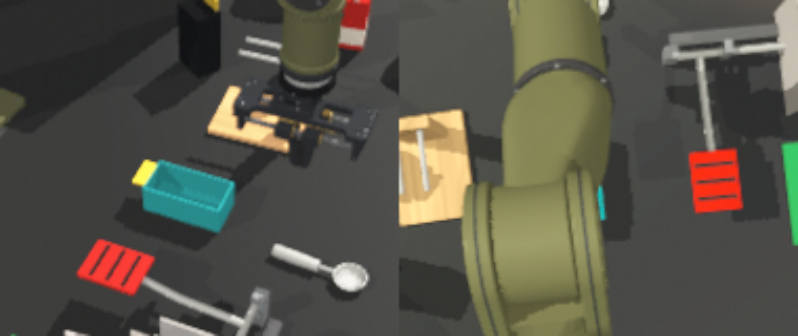

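The tub lies flat on its underside, open side up, with the tab towards the robot (scene crop (185,190), tab (145,172)). I will now grip it across its width.

```bash
python3 -c "
from h import *
plan([.457,.025,.15],96.6)"
```

```text
clk 8.7 pos [0.6516 0.0463 0.1695] yang 6.8 q7 -0.01 F [-0.1  0.2  0.5] op 0.007 ff 0.0
row [ 0.0063 -0.6525  0.0645] turn -0.2494 steps 13.0
```

>>> send_rows(rows="0 -0.07 0 -0.019;0 -0.13 0 -0.038;0 -0.2 0 -0.057;0 -0.26 0 -0.076;0 -0.33 0 -0.095;0 -0.39 0 -0.114;0 -0.46 0 -0.133;0.006 -0.52 0.03 -0.152;0.006 -0.59 0.06 -0.171;0.006 -0.652 0.06 -0.19", jaw=-1)

```text
clock: 9.53
tool_pos: [0.4529, 0.0241, 0.1511]
eef_rot: [0.126, 0.992, -0.0, -0.002]
contact_force: [0.1, -0.2, 0.9]
opening: 0.738
finger_force: 0.0
```

```bash
python3 -c "
from h import *
plan([.457,.025,.10],96.6)"
```

```text
clk 9.53 pos [0.4529 0.0241 0.1511] yang 75.56 q7 0.73 F [ 0.1 -0.2  0.9] op 0.738 ff 0.0
row [-0.0131  0.0065  0.1703] turn -0.0584 steps 3.0
```

>>> send_rows(rows="0 0 0 -0.019;0 0 0 -0.038;0 0 0 -0.059;0 0 0 -0.059;0 0 0 -0.059;0 0 0 -0.059;0 0 0 -0.059")

```text
clock: 10.12
tool_pos: [0.456, 0.0246, 0.1518]
eef_rot: [-0.055, 0.998, -0.0, -0.0]
contact_force: [-0.3, 0.4, -0.2]
opening: 0.998
finger_force: 0.0
```

```bash
python3 -c "
from h import *
plan([.457,.025,.015],96.6); tub(.482,.028,.035,.06,tag='6')
a=np.hstack([cv2.imread('pics/scene6.png')[120:280,190:380],cv2.imread('pics/top6.png')[140:300,190:380]]);cv2.imwrite('pics/c7.png',cv2.resize(a,None,fx=2.1,fy=2.1))"
```

```text
clk 10.12 pos [0.456  0.0246 0.1518] yang 96.32 q7 0.97 F [-0.3  0.4 -0.2] op 0.998 ff 0.0
row [-0.0034  0.001   0.456 ] turn -0.0008 steps 4.0
scene rim 332 [482.3  26.9] [131.7  76.5] 6.3 z 0.0447 [[413.0, 58.0], [421.0, -18.0], [552.0, -4.0], [544.0, 72.0]]
scene tab 76 [407.2  19.5] [23.9 50.4] 3.9 z 0.0505 [[394.0, 44.0], [397.0, -6.0], [421.0, -5.0], [417.0, 45.0]]
top rim 18 [540.1  34.5] [10.5 65.3] 3.4 z 0.0501 [[533.0, 67.0], [537.0, 2.0], [547.0, 2.0], [543.0, 67.0]]
```

View pics/c7.png

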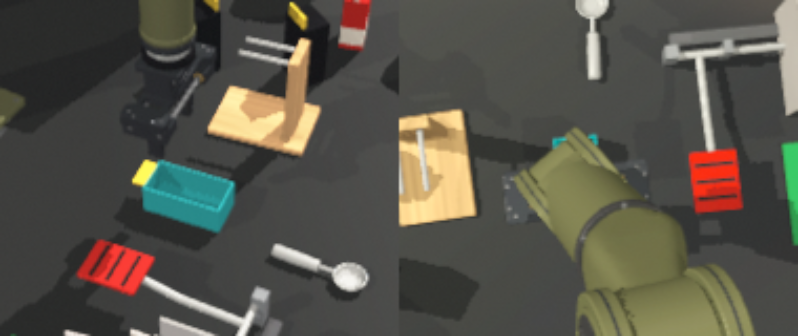

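>>> send_rows(rows="0 0 0.1 0;0 0 0.2 0;0 0 0.28 0;0 0 0.34 0;0 0 0.39 0;0 0 0.42 0;0 0 0.445 0;0 0 0.456 0;0 0 0.456 0;0 0 0.456 0")

```text
clock: 11.05
tool_pos: [0.4562, 0.025, 0.0144]
eef_rot: [-0.057, 0.998, -0.0, -0.0]
contact_force: [-0.1, -0.7, -0.1]
opening: 0.999
finger_force: 0.0
```

>>> send_rows(rows="0 0 0 0;0 0 0 0;0 0 0 0;0 0 0 0;0 0 0 0;0 0 0 0", jaw=1, force=15)

```text
clock: 11.55
tool_pos: [0.4565, 0.0247, 0.0151]
eef_rot: [-0.056, 0.998, 0.0, 0.0]
contact_force: [0.4, 0.6, 2.2]
opening: 0.746
finger_force: 15.0
```

```bash
python3 -c "
from h import *
plan([.457,.025,.06],96.6); tub(.482,.028,.035,.06,tag='7')"
```

```text
clk 11.55 pos [0.4565 0.0247 0.0151] yang 96.42 q7 0.34 F [0.4 0.6 2.2] op 0.746 ff 15.0
row [-0.0018  0.0007 -0.1496] turn -0.0005 steps 2.0
scene rim 207 [484.   27.5] [127.5  72. ] 7.0 z 0.0457 [[416.0, 55.0], [425.0, -16.0], [552.0, -1.0], [543.0, 71.0]]
scene tab 7 [397.5  31.9] [ 5.5 23. ] 9.0 z 0.0508 [[393.0, 43.0], [397.0, 20.0], [402.0, 21.0], [398.0, 44.0]]
```

```bash
python3 -c "
from h import *
plan([.386,-.362,.135],96.6)"
```

```text
clk 11.65 pos [0.4565 0.0247 0.0151] yang 96.42 q7 0.34 F [ 0.6 -0.5  2.9] op 0.747 ff 15.0
row [ 0.3774 -1.2548 -0.4   ] turn -0.0005 steps 10.0
```

>>> send_rows(rows="0 0 -0.1 0;0 0 -0.2 0;0 0 -0.3 0;0.01 -0.05 -0.4 0;0.05 -0.17 -0.4 0;0.1 -0.3 -0.4 0;0.15 -0.43 -0.4 0;0.19 -0.56 -0.4 0;0.23 -0.69 -0.4 0;0.27 -0.82 -0.4 0")

```text
clock: 12.48
tool_pos: [0.4021, -0.2307, 0.1347]
eef_rot: [-0.056, 0.998, 0.0, -0.001]
contact_force: [1.4, -0.4, -1.3]
opening: 0.749
finger_force: 15.0
```

```bash
python3 -c "
from h import *
plan([.386,-.362,.135],96.6)"
```

```text
clk 12.48 pos [ 0.4021 -0.2307  0.1347] yang 96.45 q7 1.22 F [ 1.4 -0.4 -1.3] op 0.749 ff 15.0
row [ 0.1023 -0.4289 -0.0009] turn -0.0004 steps 4.0
```

>>> send_rows(rows="0.03 -0.12 0 0;0.06 -0.24 0 0;0.09 -0.34 0 0;0.1 -0.42 0 0;0.1 -0.42 0.1 0;0.1 -0.42 0.2 0;0.1 -0.42 0.26 0;0.1 -0.42 0.26 0;0.1 -0.42 0.26 0")

```text
clock: 13.23
tool_pos: [0.387, -0.3568, 0.0563]
eef_rot: [-0.056, 0.998, 0.001, -0.001]
contact_force: [0.7, 0.2, 0.6]
opening: 0.747
finger_force: 15.0
```

```bash
python3 -c "
from h import *
plan([.386,-.362,.024],96.6)
tub(.411,-.36,.08,.13,tag='8')"
```

```text
clk 13.23 pos [ 0.387  -0.3568  0.0563] yang 96.46 q7 1.42 F [0.7 0.2 0.6] op 0.747 ff 15.0
row [ 0.005  -0.0172  0.1075] turn -0.0004 steps 1.0
scene rim 223 [ 425.8 -351.4] [107.2  71.1] 6.7 z 0.0882 [[368.0, -322.0], [377.0, -393.0], [483.0, -380.0], [475.0, -310.0]]
top rim 103 [ 413.4 -354.1] [128.   69.2] 6.7 z 0.0912 [[346.0, -327.0], [354.0, -396.0], [481.0, -381.0], [473.0, -312.0]]
top tab 113 [ 336.8 -361.8] [21.7 50.4] 1.8 z 0.0935 [[325.0, -337.0], [327.0, -387.0], [348.0, -387.0], [347.0, -336.0]]
```

>>> send_rows(rows="0.005 -0.017 0.05 0;0.005 -0.017 0.09 0;0.005 -0.017 0.104 0;0.005 -0.017 0.104 0;0.005 -0.017 0.104 0")

```text
clock: 13.75
tool_pos: [0.3874, -0.3626, 0.0266]
eef_rot: [-0.056, 0.998, -0.0, 0.001]
contact_force: [-0.2, -0.5, -1.0]
opening: 0.75
finger_force: 15.0
```

```bash
python3 -c "
from h import *
plan([.4455,-.3552,.025],96.6)"
```

```text
clk 13.75 pos [ 0.3874 -0.3626  0.0266] yang 96.46 q7 1.37 F [-0.2 -0.5 -1. ] op 0.75 ff 15.0
row [-0.1952  0.0028  0.0056] turn -0.0004 steps 2.0
```

>>> send_rows(rows="-0.04 0.001 0.005 0;-0.08 0.001 0.005 0;-0.12 0.002 0.005 0;-0.16 0.003 0.005 0;-0.195 0.003 0.005 0;-0.195 0.003 0.005 0;-0.195 0.003 0.012 0;-0.195 0.003 0.02 0;-0.195 0.003 0.023 0;-0.195 0.003 0.023 0")

```text
clock: 14.58
tool_pos: [0.444, -0.3553, 0.0191]
eef_rot: [-0.056, 0.998, -0.0, -0.0]
contact_force: [-1.2, 0.8, 5.0]
opening: 0.746
finger_force: 15.0
```

```bash
python3 -c "
from h import *
plan([.4455,-.3552,.0195],96.6)
tub(.471,-.35,.04,.07,tag='9')
a=np.hstack([cv2.imread('pics/scene9.png')[210:370,140:330],cv2.imread('pics/top9.png')[140:300,300:490]]);cv2.imwrite('pics/c8.png',cv2.resize(a,None,fx=2.1,fy=2.1))"
```

```text
clk 14.58 pos [ 0.444  -0.3553  0.0191] yang 96.42 q7 1.4 F [-1.2  0.8  5. ] op 0.746 ff 15.0
row [-0.0049 -0.0002 -0.0015] turn -0.0005 steps 1.0
scene rim 155 [ 486.2 -347.5] [ 77.1 100.3] 27.1 z 0.0499 [[429.0, -320.0], [475.0, -410.0], [543.0, -375.0], [498.0, -285.0]]
top rim 60 [ 468.2 -351.1] [128.7  66.6] 6.1 z 0.0523 [[401.0, -325.0], [408.0, -391.0], [536.0, -377.0], [529.0, -311.0]]
top tab 107 [ 393.9 -361. ] [22.2 47.6] 1.8 z 0.0556 [[382.0, -338.0], [384.0, -385.0], [406.0, -384.0], [404.0, -337.0]]
```

View pics/c8.png

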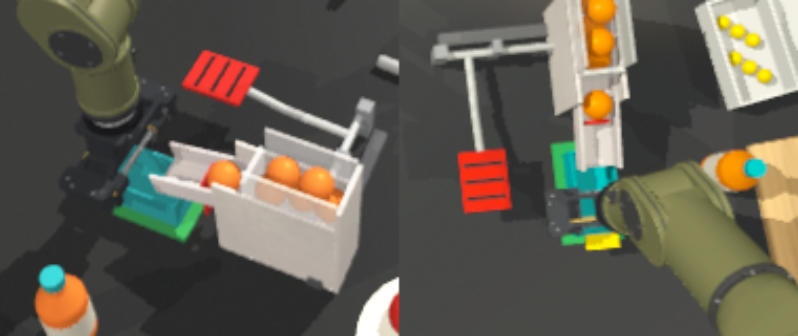

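The tub stands on the pad with its inner end under the chute and its tab in front; the measured centre is within 3 mm of the pad's. I release it and rise.

>>> send_rows(rows="0 0 0 0;0 0 0 0;0 0 0 0;0 0 -0.04 0;0 0 -0.1 0;0 0 -0.2 0;0 0 -0.3 0;0 0 -0.4 0;0 0 -0.45 0;0 0 -0.45 0", jaw=-1)

```text
clock: 15.52
tool_pos: [0.4469, -0.3559, 0.158]
eef_rot: [-0.056, 0.998, -0.002, 0.003]
contact_force: [-0.0, 0.6, -0.4]
opening: 1.006
finger_force: 0.0
```

```bash
python3 -c "
from h import *
plan([.4815,-.179,.135],96.6)
tub(.471,-.35,.04,.07,tag='10')
z=np.load('pics/scene10.npz');W=cloud('scene',z['d']);h=cv2.cvtColor(z['p'],cv2.COLOR_RGB2HSV).astype(int)
m=((h[...,0]<5)|(h[...,0]>175))&(h[...,1]>150)&(abs(W[...,0]-.48)<.08)&(abs(W[...,1]+.18)<.06)
print(np.median(W[m],0))"
```

```text
clk 15.52 pos [ 0.4469 -0.3559  0.158 ] yang 96.43 q7 1.58 F [-0.   0.6 -0.4] op 1.006 ff 0.0
row [-0.1801  0.5732  0.0756] turn -0.0005 steps 5.0
scene rim 301 [ 469.2 -350.8] [132.   70.9] 5.9 z 0.0496 [[400.0, -322.0], [407.0, -393.0], [538.0, -379.0], [531.0, -309.0]]
scene tab 69 [ 394.  -359.7] [22.5 51.6] 9.4 z 0.0541 [[379.0, -336.0], [387.0, -387.0], [409.0, -383.0], [401.0, -332.0]]
top rim 87 [ 468.7 -352. ] [128.   68.7] 6.2 z 0.0526 [[401.0, -325.0], [409.0, -393.0], [536.0, -379.0], [529.0, -311.0]]
top tab 102 [ 394. -362.] [22.3 49.2] 1.2 z 0.0552 [[382.0, -338.0], [383.0, -387.0], [406.0, -386.0], [405.0, -337.0]]
[ 0.48405324 -0.17983204  0.07532021]
```

>>> send_rows(rows="-0.04 0.11 0 0;-0.07 0.22 0 0;-0.11 0.33 0 0;-0.14 0.44 0 0;-0.18 0.57 0.04 0;-0.18 0.573 0.1 0;-0.18 0.573 0.18 0;-0.18 0.573 0.18 0;-0.18 0.573 0.18 0", jaw=1)

```text
clock: 16.37
tool_pos: [0.4775, -0.1781, 0.0983]
eef_rot: [-0.056, 0.998, 0.0, -0.002]
contact_force: [-0.6, -0.4, 0.3]
opening: 0.343
finger_force: 0.0
```

```bash
python3 -c "
from h import *
plan([.4755,-.180,.040],96.6)"
```

```text
clk 16.37 pos [ 0.4775 -0.1781  0.0983] yang 96.47 q7 1.1 F [-0.6 -0.4  0.3] op 0.343 ff 0.0
row [ 0.0066 -0.0058  0.1945] turn -0.0004 steps 2.0
```

>>> send_rows(rows="0 0 0 0;0 0 0 0;0 0 0.04 0;0 0 0.08 0;0.005 0 0.11 0;0.01 0 0.14 0;0.015 0 0.165 0;0.02 0 0.185 0;0.02 0 0.195 0;0.02 0 0.195 0")

```text
clock: 17.2
tool_pos: [0.4768, -0.1793, 0.0427]
eef_rot: [-0.056, 0.998, -0.0, 0.004]
contact_force: [3.0, -0.4, 9.3]
opening: 0.003
finger_force: 4.5
```

```bash
python3 -c "
from h import *
plan([.4755,-.180,.0355],96.6)"
```

```text
clk 17.2 pos [ 0.4768 -0.1793  0.0427] yang 96.43 q7 0.96 F [ 3.  -0.4  9.3] op 0.003 ff 4.5
row [ 0.0049 -0.002   0.0238] turn -0.0005 steps 1.0
```

>>> send_rows(rows="0 0 0.01 0;0 0 0.018 0;0 0 0.026 0;0 0 0.03 0;0 0 0.03 0;0 0 0.03 0")

```text
clock: 17.7
tool_pos: [0.477, -0.1793, 0.0354]
eef_rot: [-0.056, 0.998, -0.001, 0.004]
contact_force: [0.1, 0.4, 22.0]
opening: 0.004
finger_force: 10.9
```

>>> send_rows(rows="0 0 0.005 0;0 0 0.01 0;0 0 0.01 0;0 0 0.01 0")

```text
clock: 18.03
tool_pos: [0.4771, -0.1792, 0.0343]
eef_rot: [-0.056, 0.998, -0.002, 0.005]
contact_force: [-4.2, 0.2, 42.4]
opening: 0.008
finger_force: 21.3
```

It is on the stop. I ease off a little and hold.

>>> send_rows(rows="0 0 -0.006 0;0 0 -0.006 0;0 0 -0.006 0;0 0 -0.006 0;0 0 -0.006 0;0 0 -0.006 0;0 0 -0.006 0;0 0 -0.006 0;0 0 -0.006 0;0 0 -0.006 0")

```text
clock: 18.87
tool_pos: [0.477, -0.1793, 0.035]
eef_rot: [-0.056, 0.998, -0.001, 0.005]
contact_force: [-2.3, -0.5, 31.3]
opening: 0.006
finger_force: 15.0
```

>>> send_rows(rows="0 0 0 0;0 0 0 0;0 0 0 0;0 0 0 0;0 0 0 0;0 0 0 0;0 0 0 0;0 0 0 0;0 0 0 0;0 0 0 0")

```text
clock: 19.7
tool_pos: [0.477, -0.1793, 0.035]
eef_rot: [-0.056, 0.998, -0.001, 0.005]
contact_force: [-0.8, -0.3, 30.1]
opening: 0.008
finger_force: 15.0
```

```bash
python3 -c "
from h import *
plan([.4755,-.180,.0355],96.6)
tub(.471,-.35,.04,.07,tag='11')
z=np.load('pics/scene11.npz');W=cloud('scene',z['d']);h=cv2.cvtColor(z['p'],cv2.COLOR_RGB2HSV).astype(int)
m=(h[...,0]>5)&(h[...,0]<18)&(h[...,1]>170)&(h[...,2]>80)
k,l,st,c=cv2.connectedComponentsWithStats(m.astype(np.uint8))
for i in range(1,k):
  if st[i,4]>40 : print(c[i].round(),st[i,4],np.nanmedian(W[l==i],0).round(3))
a=np.hstack([cv2.imread('pics/scene11.png')[210:370,140:330],cv2.imread('pics/top11.png')[140:300,300:490]]);cv2.imwrite('pics/c9.png',cv2.resize(a,None,fx=2.1,fy=2.1))"
```

```text
clk 19.7 pos [ 0.477  -0.1793  0.035 ] yang 96.44 q7 0.93 F [-0.8 -0.3 30.1] op 0.008 ff 15.0
row [ 0.0053 -0.0019 -0.0018] turn -0.0004 steps 1.0
scene rim 290 [ 468.1 -351.8] [132.1  70.1] 7.1 z 0.0488 [[398.0, -325.0], [407.0, -395.0], [538.0, -378.0], [529.0, -309.0]]
scene tab 120 [ 393.  -362.8] [26.2 55.4] 6.2 z 0.0544 [[377.0, -337.0], [383.0, -392.0], [409.0, -389.0], [403.0, -334.0]]
top rim 30 [ 510.6 -351.4] [85.6 20.7] 63.6 z 0.0514 [[482.0, -385.0], [501.0, -394.0], [539.0, -318.0], [520.0, -308.0]]
[197. 291.] 145 [ 0.437 -0.361  0.045]
[284. 295.] 370 [ 0.71  -0.331  0.186]
[169. 354.] 421 [ 0.518 -0.566  0.095]
```

The fruit is in the tub: it measures (0.437,-0.361) with its visible surface at z 0.045. I let the pedal up and move clear.

>>> send_rows(rows="0 0 -0.03 0;0 0 -0.06 0;0 0 -0.09 0;0 0 -0.12 0;0 0 -0.15 0;0 0 -0.2 0;0 0 -0.3 0;0 0 -0.4 0;0 0 -0.5 0;0 0 -0.5 0")

```text
clock: 20.63
tool_pos: [0.4749, -0.1792, 0.1855]
eef_rot: [-0.056, 0.998, -0.001, 0.003]
contact_force: [0.2, 1.1, -0.1]
opening: 0.001
finger_force: 0.0
```

>>> send_rows(rows="0 0.1 0 0;0 0.2 0 0;0 0.3 0 0;0 0.4 0 0;0 0.4 0 0;0 0.4 0 0;0 0.4 0 0;0 0.4 0 0")

```text
clock: 21.3
tool_pos: [0.4592, -0.0614, 0.1806]
eef_rot: [-0.055, 0.998, -0.0, -0.001]
contact_force: [-0.2, -1.4, -0.0]
opening: 0.005
finger_force: 0.0
```

```bash
python3 -c "
from h import *
plan([.4755,-.180,.0355],96.6)
tub(.471,-.35,.04,.07,tag='12')
for t in('0','12'):
  z=np.load(f'pics/scene{t}.npz');W=cloud('scene',z['d']);h=cv2.cvtColor(z['p'],cv2.COLOR_RGB2HSV).astype(int)
  m=((h[...,0]<5)|(h[...,0]>175))&(h[...,1]>150)&(abs(W[...,0]-.48)<.08)&(abs(W[...,1]+.18)<.06)
  print('pedal',np.median(W[m],0).round(4))
cv2.imwrite('pics/c10.png',cv2.imread('pics/scene12.png'))"
```

```text
clk 21.3 pos [ 0.4592 -0.0614  0.1806] yang 96.3 q7 0.96 F [-0.2 -1.4 -0. ] op 0.005 ff 0.0
row [-0.0113 -0.3985  0.4841] turn -0.0008 steps 5.0
scene rim 282 [ 468.9 -352.1] [131.3  69.4] 6.7 z 0.0492 [[400.0, -325.0], [408.0, -394.0], [538.0, -379.0], [530.0, -310.0]]
scene tab 116 [ 394.2 -361.2] [22.7 52.5] 10.2 z 0.0543 [[378.0, -337.0], [388.0, -389.0], [410.0, -385.0], [401.0, -333.0]]
top rim 165 [ 468.5 -351.2] [128.8  67.8] 7.2 z 0.0523 [[400.0, -326.0], [409.0, -393.0], [537.0, -377.0], [528.0, -310.0]]
top tab 109 [ 392.4 -360.9] [22.3 48.6] 6.4 z 0.0552 [[379.0, -338.0], [384.0, -386.0], [406.0, -384.0], [401.0, -335.0]]
pedal [ 0.4842 -0.1794  0.0754]
pedal [ 0.4852 -0.1801  0.0756]
```

View pics/c10.png

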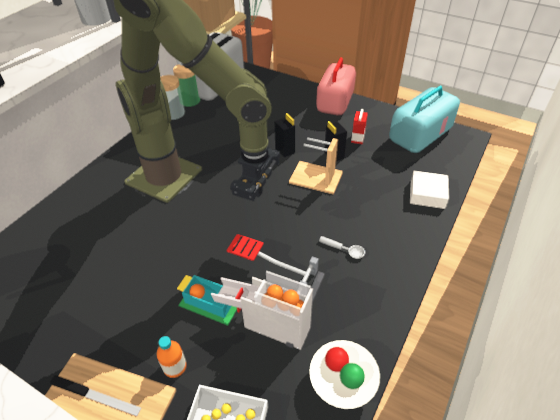

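The tub with the fruit is on the pad at (207,295), the pedal is back up at (245,247), and the carton, bottle and spoon have not moved.

```bash
python3 -c "
from h import *
print(finish_job())"
```

```text
the job is handed in; nothing more can be done
None
```

The job is handed in at about 21 s on the clock: the teal tub is upright on the green pad, about 3 mm off centre, with the fruit in it and its tab pointing away from the machine, the pedal is back up, and the carton, bottle and spoon look undisturbed; the finger force on the pedal briefly reached 42 N at the stop before I eased it to about 30 N.

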